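# Open the push-to-open praline cabinet

### The job

Open the brown praline cabinet on the counter: press the brass plate on its door gently until the push-to-open catch lets go, draw back so that the spring sets the door ajar, then push the door on from behind until it stands wide open, square to the cabinet or nearly so. Leave the cream cabinet shut, do not grip or shove the doors hard, and leave everything else standing where it is.

Things in the scene. Friction and masses are not known exactly. Their poses are not given: they have to be found in the camera images.
- dark_cabinet: The cabinet to open: fixed brass praline cabinet with dark chocolate brown roof and door, 150 deep (its x) x 200 wide (its y) x 160 mm tall. Origin: centre of the underside on the counter. Its +x axis points out of its front, which faces away from the robot; z up. Which cabinet stands left or right varies.
- dark_door (a joint): Angle of the dark chocolate brown door about its upright hinge, rad: 0 shut and latched, positive opening outward, 1.57 square to the cabinet's front, 1.75 the stop; pressed inward it goes negative, to a hard stop at -0.06. Once sprung ajar (about 0.55), a stiff hinge (under 0.25 N m) keeps it wherever it is pushed, up to about 1.6. It does not latch again.
- dark_door_plate (a point): Point on the outer face of the brass press plate, 21 mm below its top. The plate, 50 wide, 15 thick, sits in the dark chocolate brown door 140 mm from the hinge axis and rises above it, from 100 to 196 mm up; its face is 3 mm proud, its back flush with the door's. Moves with the door; x points out of the front, y from hinge to free edge.
- dark_door_hinge (a point): Point on the hinge axis of the dark chocolate brown door, level with the door's top edge (146 mm up), in the middle of the door's thickness; in the cabinet's frame at x = +79, y = -86 mm. Fixed to the cabinet, axes as the cabinet's. The catch: pressing at the plate takes about 5 N and goes in 8 mm to a stop; from 6 mm the catch lets go; when the finger draws back, a spring swings the door ajar.
- dark_door_edge (a point): Top corner of the dark chocolate brown door's free edge, mid-thickness, 172 mm from the hinge axis. Moves with the door; axes as the plate's. The door is 172 wide, 12 thick and reaches from 14 to 146 mm above the counter; shut, its front face stands 10 mm proud of the cabinet's front.
- cream_cabinet: The other cabinet, same build, to be left shut: fixed brass praline cabinet with cream white roof and door, 150 deep (its x) x 200 wide (its y) x 160 mm tall. Origin: centre of the underside on the counter. Its +x axis points out of its front, which faces away from the robot; z up. Which cabinet stands left or right varies.
- cream_door (a joint): Angle of the cream white door about its upright hinge, rad: 0 shut and latched, positive opening outward, 1.57 square to the cabinet's front, 1.75 the stop; pressed inward it goes negative, to a hard stop at -0.06. Once sprung ajar (about 0.55), a stiff hinge (under 0.25 N m) keeps it wherever it is pushed, up to about 1.6. It does not latch again.
- cream_door_plate (a point): Point on the outer face of the brass press plate, 21 mm below its top. The plate, 50 wide, 15 thick, sits in the cream white door 140 mm from the hinge axis and rises above it, from 100 to 196 mm up; its face is 3 mm proud, its back flush with the door's. Moves with the door; x points out of the front, y from hinge to free edge.
- cream_door_hinge (a point): Point on the hinge axis of the cream white door, level with the door's top edge (146 mm up), in the middle of the door's thickness; in the cabinet's frame at x = +79, y = -86 mm. Fixed to the cabinet, axes as the cabinet's. The catch: pressing at the plate takes about 5 N and goes in 8 mm to a stop; from 6 mm the catch lets go; when the finger draws back, a spring swings the door ajar.
- cream_door_edge (a point): Top corner of the cream white door's free edge, mid-thickness, 172 mm from the hinge axis. Moves with the door; axes as the plate's. The door is 172 wide, 12 thick and reaches from 14 to 146 mm above the counter; shut, its front face stands 10 mm proud of the cabinet's front.
- tin: Bystander: small round tin, 42 mm diameter, 45 mm tall, standing on the rear half of the dark cabinet's roof. Origin: centre of the underside.
- ribbon_box: Bystander: red gift box with a gold ribbon, 45 x 75 x 30 mm, on the rear half of the cream cabinet's roof. Origin: centre of the underside.
- ticket: Bystander: brass price-ticket holder, 45 x 75 mm foot, 67 mm tall, beyond the cabinets. Origin: centre of the underside.
- bowl: Bystander: white tasting bowl, 110 mm across, 45 mm tall. Origin: centre of the underside.
- jar: Bystander: amber glass jar with brass lid, 76 mm diameter, 120 mm tall. Origin: centre of the underside.
- scoop: Bystander: steel spoon, 190 mm long, lying on the counter. Origin: middle of its length, underneath.
- gift_box: Bystander: green gift box with pale ribbon, 90 x 120 x 45 mm. Origin: centre of the underside.

How it is judged (in metres and radians):
On the way, in this order (a step that is already met when the one before it is completed fails the run):
1. the brown door is pressed inward at its catch (value of joint dark_door below -0.03 rad).
2. the catch has let go and the brown door stands ajar (value of joint dark_door between 0.3 and 1.1 rad), for 0.2 s.
At the end, for the whole second after the job is handed in: The brown door stands open by at least 1.25 rad (72 degrees) and at rest; the cream door is shut (within 0.05 rad) (value of joint dark_door above 1.25 rad and velocity of joint dark_door between -0.05 and 0.05 rad/s and value of joint cream_door between -0.02 and 0.05 rad); the robot touches nothing.
It fails at once if the cream door is pressed in or comes open (value of joint cream_door above 0.08 rad or value of joint cream_door below -0.03 rad).
It fails at once if a door or cabinet is gripped or shoved hard (over 35 N) (contact force between the fingers and dark_cabinet above 35 N or contact force between the fingers and cream_cabinet above 35 N).
It fails at once if a bystander is lifted, carried or moved by more than 20 mm (distance of any of tin, ribbon_box, ticket, bowl, jar, scoop, gift_box from where it was at the start of the episode above 0.02 m).
It also fails if it takes over 56 s, if anything falls off the work surface, if the arm or the gripper's body presses on something with over 40 N, if the wrist force passes 120 N, or if a joint passes its speed limit or range.

### The arm

A 6-joint arm with a two-finger parallel gripper is mounted at the origin on the work surface. World frame = base frame: x ahead of the robot, y to its left, z up, the work surface at z = 0. Lengths are in m, angles in degrees, forces in N, time in s.
With the tool pointing down it reaches from about 0.375 to 0.9 m from the base axis. Payload 3.1 kg.
Tool frame: the origin (TCP) lies midway between the tips of the shut fingers; the grasp point (between the pads) lies 19 mm behind it; z points along the fingers, y is the line along which they close (so a half turn about z gives the same grasp; the last joint's range is limited). The gripper opens to 87 mm and grips with 3 to 60 N. Pads are 19 mm wide; open, the fingers measure 117 mm over their backs; the gripper's body (75 mm by 190 mm) begins 51 mm behind the grasp point.
Start: joints at [64.2, 30.224, 82.088, -0, 67.689, -10.227], TCP at [0.168, 0.602, 0.223] pointing down, gripper open.
Joint ranges: [-176.69, 176.69], [-43.24, 126.21], [12.49, 139.97], [-82, 262], [0, 151.66], [-163.58, 163.58]. Speed limits (degrees/s): [159.86, 159.86, 180, 180, 180, 180].

### API

Orientations are given as a 3x3 rotation matrix whose columns are the frame's x, y, z axes.
In Python, from rig import bot, vision, workorder gives the robot as it stands (bot), with the cameras (vision) and the job (workorder).
- The arm moves only by the tool nudge_tcp, called by a JSON object that holds its "name" and its "arguments". Schema: {"type":"object","properties":{"moves":{"type":"array","items":{"type":"number"},"minItems":7,"maxItems":140},"only":{"type":"string"},"quiet":{"type":"boolean"},"lines":{"type":"string"}},"required":["moves"],"additionalProperties":false}. moves is one flat list of numbers that holds 1 to 20 rows one after another, with no inner brackets; each row has 7 numbers: dx, dy, dz in a scale on which 1.0 is 1 m, then a rotation vector rx, ry, rz in a scale on which 1.0 is 90 degrees, then the opening from 0.0 (shut) to 1.0 (fully open); each row is the pose to reach, as a shift and turn from the pose commanded when the call began, along the tool's axes at that moment; what a row does not reach only later rows make up. A row lasts 1/10 s, in which the tool goes at most 0.05 m and 8.59 degrees, less where a joint would pass 70% of its speed; a pose out of reach is approached as far as the arm can. The fingers move at their own pace and stop on an object; the grip force is fixed at half the most. Time passes only in rows, so rows that do not move let the fingers close. The tool returns the time, the measured TCP pose, the force, the opening and the grip force at its end. only (a regular expression) keeps the lines of the reply that match it, lines (a string "A,B") keeps lines A to B, and quiet returns only ok. Shift and turn numbers lie between -1 and 1, and a call with a number outside is refused. Input that does not fit is refused with a message, and nothing moves.
- bot.read_state(): the state, without advancing time (a new reading comes with each control period).
- vision.capture(name): name is "side" or "top"; returns a dict with "color" (384x512x3 uint8, red, green, blue), "K" (3x3 intrinsics, pixels), "view" (4x4, takes a point from world to camera coordinates). Camera axes: x right, y up, looking along -z (the intrinsics and any distortion apply to the point x, -y, -z); pixel columns grow to the right and rows downward; lengths in m; the calibration is good to about 2 mm. A picture is of the moment at which its call begins. There is no depth.
- workorder.hand_in(): hands the job in; it is judged then, once.
The state is a dict: "time_s": time; "joint_positions": joint angles; "qvel": joint speeds; "tau": joint torques, N m; "position": TCP position; "tcp_rot": TCP orientation; "force": force on the tool from outside, world axes, zero at the start; "moment": the same for the moment, N m; "opening": opening from 0.0 (shut) to 1.0 (fully open); "grasp_force": force on a finger pad.
Only numpy, scipy, OpenCV 4.12 (cv2) and the standard library are available. Lean on these libraries where they do the work, as an engineer would, in place of code of your own. Each camera call takes 0.05 s, during which the arm holds its last target. There are 200 camera calls.

## Working session

There is one attempt and no reset: what is moved stays moved. The work goes in short steps, Python scripts to look and compute and a tool call to move; the robot and the scene stay as the last step left them, time stands still between calls to the robot, and variables do not carry over. Pictures are saved under pics/ and viewed, at most 10 in all, crops included, and the job is handed in when it is done.

```bash
ls; mkdir -p pics
```

Run:
```python
from rig import bot, vision, workorder
import cv2,numpy as np
for n in("side","top"):
    c=vision.capture(n); cv2.imwrite(f"pics/{n}0.png",c["color"][...,::-1]); np.savez(f"{n}.npz",K=c["K"],V=c["view"]); print(n,c["K"],c["view"],[k for k in c])
s=bot.read_state();print(s["time_s"],s["position"],s["tcp_rot"],s["force"])
```

```text
pics
rig.py
side [[370.70252743   0.         258.43502449]
 [  0.         370.70252743 192.04499859]
 [  0.           0.           1.        ]] [[ 0.89139547 -0.45318233  0.00631555 -0.51538282]
 [ 0.31916091  0.63755129  0.70118803 -0.25265201]
 [-0.32179251 -0.62302016  0.71294842 -1.04190499]
 [ 0.          0.          0.          1.        ]] ['color', 'K', 'view']
top [[369.83802052   0.         253.86229149]
 [  0.         369.83802052 191.68572273]
 [  0.           0.           1.        ]] [[ 0.0216791  -0.9996498   0.01517541 -0.04406761]
 [ 0.993068    0.02328536  0.11521171 -0.60590821]
 [-0.11552473  0.01257253  0.99322503 -1.45367853]
 [ 0.          0.          0.          1.        ]] ['color', 'K', 'view']
0.1 [0.16747916 0.60145832 0.22168701] [[-9.63281768e-01  2.68491217e-01 -8.37916578e-04]
 [ 2.68492307e-01  9.63280267e-01 -1.73461031e-03]
 [ 3.41420871e-04 -1.89589264e-03 -9.99998145e-01]] [ 0.22565156 -0.32119348  0.13364523]
```

View pics/side0.png

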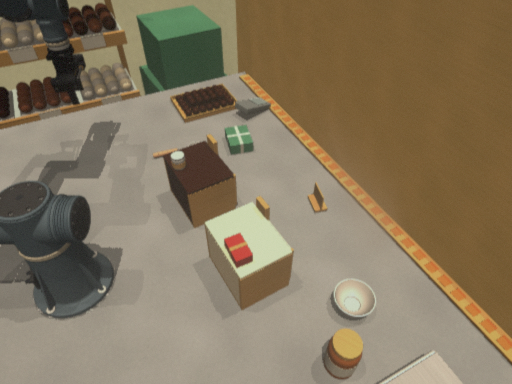

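View pics/top0.png

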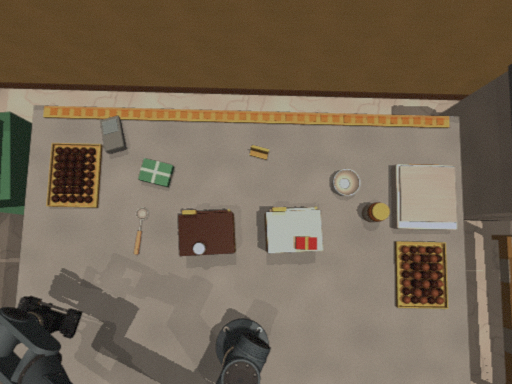

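The side view shows the brown cabinet at about (200,180) and its plate at (212,143). In the top view the brown cabinet is at (207,232) with its plate at (189,212), and the cream one is at (293,230). I'll enlarge both for corner measurement.

Run:
```python
import cv2,numpy as np
a=cv2.imread("pics/side0.png")[125:235,145:275]; b=cv2.imread("pics/top0.png")[195:270,165:255]
a=cv2.resize(a,(780,660)[:2] if 0 else None,fx=4.5,fy=4.5,interpolation=cv2.INTER_CUBIC);b=cv2.resize(b,None,fx=8,fy=8,interpolation=cv2.INTER_CUBIC)[:600]
cv2.imwrite("pics/sidez.png",a);cv2.imwrite("pics/topz.png",b);print(a.shape,b.shape)
```

```text
(495, 585, 3) (600, 720, 3)
```

View pics/sidez.png

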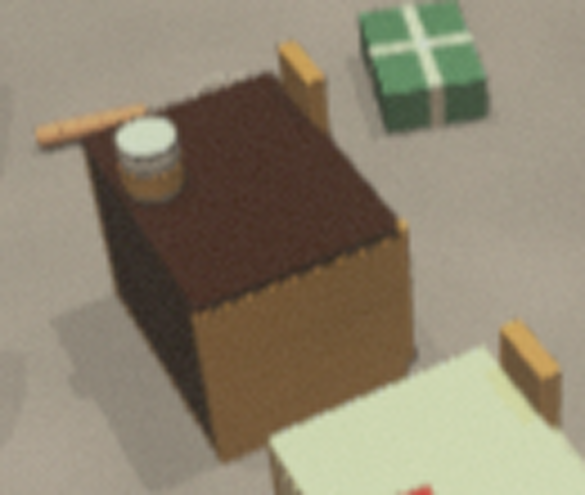

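View pics/topz.png

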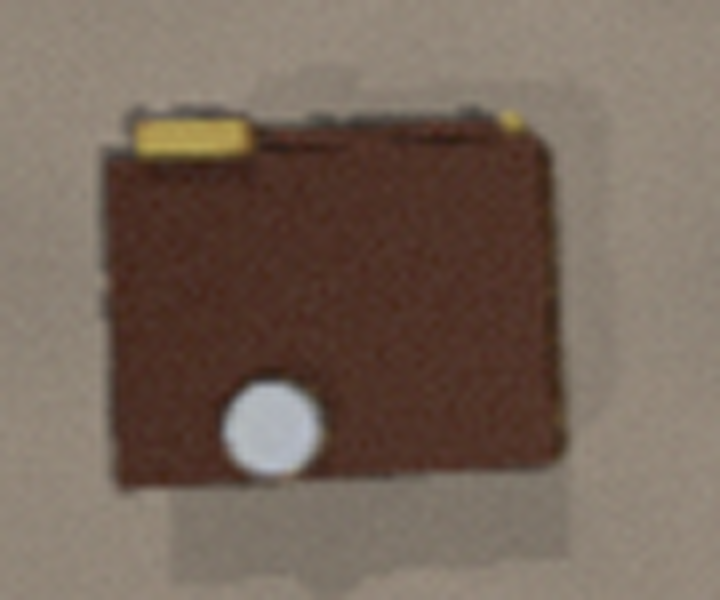

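Enlarged side view: roof corners at (195,310), (85,145), (272,73) and (398,228), and the plate top around (280–325, 42–86). Enlarged top view: plate top (136–250, 119–157), roof (105,148), (118,488) and (562,463). Next I'll fit the pose and triangulate the plate height as a check.

Create h.py:
```python
import numpy as np
C={n:dict(np.load(f"{n}.npz")) for n in("side","top")}
def proj(n,P):
    P=np.atleast_2d(P);c=P@C[n]["V"][:3,:3].T+C[n]["V"][:3,3]
    q=(c*[1,-1,-1])@C[n]["K"].T; return q[:,:2]/q[:,2:]
def cab(p,L):
    c,s=np.cos(p[2]),np.sin(p[2]);L=np.atleast_2d(L)
    return L@np.array([[c,s,0],[-s,c,0],[0,0,1]])+[p[0],p[1],0]
```

Run:
```python
from h import *
from scipy.optimize import least_squares as ls
from rig import bot, vision, workorder
S=[(-75,-100,160,195,310),(-75,100,160,85,145),(75,100,160,272,73),(75,-100,160,398,228),(-75,-100,0,225,460),(73,79,196,280,45),(88,79,196,296,42),(88,29,196,325,77),(73,29,196,307,86)]
T=[(75,100,160,105,148),(-75,100,160,118,488),(-75,-100,160,562,463),(88,79,196,136,119),(88,29,196,250,121),(73,29,196,250,154),(73,79,196,138,157)]
S=np.array(S,float);T=np.array(T,float)
ps=(S[:,3:]+.5)/4.5-.5+[145,125];pt=(T[:,3:]+.5)/8-.5+[165,195]
f=lambda p:np.r_[(proj("side",cab(p,S[:,:3]/1e3))-ps),(proj("top",cab(p,T[:,:3]/1e3))-pt)]
r=ls(lambda p:f(p).ravel(),[.45,.12,0],loss="soft_l1");p=r.x
print(p[:2],np.degrees(p[2]));print(f(p).round(1).tolist());np.save("cab.npy",p)
# plate top centre triangulated
a=ps[5:].mean(0);b=pt[3:].mean(0)
t=ls(lambda X:np.r_[proj("side",X)[0]-a,proj("top",X)[0]-b],[.5,.15,.2]);print("plate top",t.x,"model",cab(p,[.0805,.054,.196]))
for n,L in dict(plate=[.088,.054,.175],hinge=[.079,-.086,.146],edge=[.079,.086,.146]).items(): print(n,cab(p,L))
for n,uv,z in(("tick",(259,153),.03),("green",(156,172),.045),("scoop",(140,215),.01),("creamplate",(279,210),.196),("creamR",(320,210),.16)):
    print(n,ls(lambda X:proj("top",[X[0],X[1],z])[0]-uv,[.5,0]).x)
```

Add to h.py:
```python
def rel(pos,yaw=None):
    from rig import bot, vision, workorder
    from scipy.spatial.transform import Rotation as Ro
    s=bot.read_state();R=np.array(s["tcp_rot"]);p=np.array(s["position"])
    d=R.T@(np.asarray(pos)-p);rv=np.zeros(3)
    if yaw is not None:   # yaw = world direction (deg) of tool x
        a=np.radians(yaw);x=np.array([np.cos(a),np.sin(a),0]);z=np.array([0,0,-1.])
        rv=Ro.from_matrix(R.T@np.c_[x,np.cross(z,x),z]).as_rotvec(degrees=True)
    return np.round(d,4),np.round(rv,2)
```

```bash
python3 -c "
from h import *
p=np.load('cab.npy')
t=cab(p,[.140,.054,.22])[0];print(t,rel(t,184.2))"
```

```text
[0.56984463 0.20405513 0.22      ] (array([-0.4943, -0.2748,  0.002 ]), array([ -0.1 ,  -0.04, -19.77]))
```

Units first: turns go in shares of 90 degrees. So -19.8 degrees is -0.22.

{"name": "nudge_tcp", "arguments": {"moves": [-0.494, -0.275, 0, 0, 0, -0.22, 0, -0.494, -0.275, 0, 0, 0, -0.22, 0, -0.494, -0.275, 0, 0, 0, -0.22, 0, -0.494, -0.275, 0, 0, 0, -0.22, 0, -0.494, -0.275, 0, 0, 0, -0.22, 0, -0.494, -0.275, 0, 0, 0, -0.22, 0, -0.494, -0.275, 0, 0, 0, -0.22, 0, -0.494, -0.275, 0, 0, 0, -0.22, 0, -0.494, -0.275, 0, 0, 0, -0.22, 0, -0.494, -0.275, 0, 0, 0, -0.22, 0, -0.494, -0.275, 0, 0, 0, -0.22, 0, -0.494, -0.275, 0, 0, 0, -0.22, 0, -0.494, -0.275, 0, 0, 0, -0.22, 0, -0.494, -0.275, 0, 0, 0, -0.22, 0]}}

```text
time_s: 1.5
position: [0.5687, 0.2047, 0.2219]
tcp_rot: [[-0.997, -0.073, -0.003], [-0.073, 0.997, 0.0], [0.002, 0.001, -1.0]]
force: [-0.7, -0.3, 0.3]
opening: 0.007
grasp_force: 0.0
```

```bash
python3 -c "
from h import *
p=np.load('cab.npy')
print(rel(cab(p,[.112,.054,.168])[0],184.2))"
```

```text
(array([ 0.0268, -0.0008,  0.054 ]), array([ 0.04, -0.14, -0.02]))
```

{"name": "nudge_tcp", "arguments": {"moves": [0, 0, 0.05, 0, 0, 0, 0, 0, 0, 0.054, 0, 0, 0, 0, 0.02, 0, 0.054, 0, 0, 0, 0, 0.027, 0, 0.054, 0, 0, 0, 0, 0.027, 0, 0.054, 0, 0, 0, 0, 0.027, 0, 0.054, 0, 0, 0, 0]}}

```text
time_s: 2.1
position: [0.5435, 0.2033, 0.1698]
tcp_rot: [[-0.997, -0.075, 0.002], [-0.075, 0.997, 0.0], [-0.003, 0.0, -1.0]]
force: [0.8, -0.6, 0.2]
opening: 0.005
grasp_force: 0.0Traceback (most recent call last):
```

Run:
```python
from rig import bot, vision, workorder
import cv2
for n,(r,c,k) in dict(side=((100,220,150,300),4),).items():
    a=vision.capture(n)["color"][100:240,150:310,::-1];cv2.imwrite("pics/s1.png",cv2.resize(a,None,fx=4,fy=4,interpolation=2))
```

```text
  File "<stdin>", line 3, in <module>
ValueError: not enough values to unpack (expected 3, got 2)
```

{"name": "nudge_tcp", "arguments": {"moves": [0.006, 0, 0, 0, 0, 0, 0, 0.01, 0, 0, 0, 0, 0, 0, 0.012, 0, 0, 0, 0, 0, 0, 0.012, 0, 0, 0, 0, 0, 0]}}

```text
time_s: 2.5
position: [0.5306, 0.2016, 0.1686]
tcp_rot: [[-0.997, -0.074, -0.0], [-0.074, 0.997, -0.0], [0.0, -0.0, -1.0]]
force: [-0.8, 1.2, 0.4]
opening: 0.007
grasp_force: 0.0
```

{"name": "nudge_tcp", "arguments": {"moves": [0.001, 0, 0, 0, 0, 0, 0, 0.002, 0, 0, 0, 0, 0, 0, 0.003, 0, 0, 0, 0, 0, 0, 0.003, 0, 0, 0, 0, 0, 0]}}

```text
time_s: 2.9
position: [0.5281, 0.2014, 0.1686]
tcp_rot: [[-0.997, -0.074, 0.0], [-0.074, 0.997, -0.0], [-0.0, -0.0, -1.0]]
force: [1.4, 0.4, -0.2]
opening: 0.005
grasp_force: 0.2
```

{"name": "nudge_tcp", "arguments": {"moves": [0.001, 0, 0, 0, 0, 0, 0, 0.002, 0, 0, 0, 0, 0, 0, 0.003, 0, 0, 0, 0, 0, 0, 0.003, 0, 0, 0, 0, 0, 0]}}

```text
time_s: 3.3
position: [0.5256, 0.2013, 0.1686]
tcp_rot: [[-0.997, -0.074, 0.002], [-0.074, 0.997, 0.0], [-0.002, 0.0, -1.0]]
force: [3.3, 1.4, -2.3]
opening: 0.008
grasp_force: 1.8
```

{"name": "nudge_tcp", "arguments": {"moves": [0.001, 0, 0, 0, 0, 0, 0, 0.002, 0, 0, 0, 0, 0, 0, 0.003, 0, 0, 0, 0, 0, 0, 0.003, 0, 0, 0, 0, 0, 0], "only": "posi|force"}}

```text
position: [0.5218, 0.2011, 0.1687]
force: [3.8, 1.3, -2.8]
grasp_force: 1.8
```

{"name": "nudge_tcp", "arguments": {"moves": [0.001, 0, 0, 0, 0, 0, 0, 0.002, 0, 0, 0, 0, 0, 0, 0.002, 0, 0, 0, 0, 0, 0], "only": "posi|force"}}

```text
position: [0.5201, 0.201, 0.1687]
force: [4.4, 2.3, -2.3]
grasp_force: 2.2
```

{"name": "nudge_tcp", "arguments": {"moves": [0.001, 0, 0, 0, 0, 0, 0, 0.001, 0, 0, 0, 0, 0, 0], "only": "posi|force"}}

```text
position: [0.5201, 0.201, 0.1687]
force: [6.5, 2.8, -3.8]
grasp_force: 3.0
```

{"name": "nudge_tcp", "arguments": {"moves": [0.001, 0, 0, 0, 0, 0, 0, 0.0015, 0, 0, 0, 0, 0, 0, 0.0015, 0, 0, 0, 0, 0, 0], "only": "posi|force"}}

```text
position: [0.52, 0.201, 0.1688]
force: [8.8, 2.8, -5.0]
grasp_force: 4.2
```

{"name": "nudge_tcp", "arguments": {"moves": [-0.03, 0, 0, 0, 0, 0, 0, -0.07, 0, 0, 0, 0, 0, 0, -0.11, 0, 0, 0, 0, 0, 0, -0.14, 0, 0, 0, 0, 0, 0, -0.14, 0, 0, 0, 0, 0, 0, -0.14, 0, -0.06, 0, 0, 0, 0, -0.14, 0, -0.07, 0, 0, 0, 0, -0.14, 0, -0.07, 0, 0, 0, 0, -0.14, 0, -0.07, 0, 0, 0, 0, -0.14, 0, -0.07, 0, 0, 0, 0]}}

```text
time_s: 5.5
position: [0.6546, 0.2106, 0.2365]
tcp_rot: [[-0.997, -0.074, -0.006], [-0.074, 0.997, -0.001], [0.006, -0.001, -1.0]]
force: [0.4, -0.1, -0.0]
opening: 0.004
grasp_force: 0.0
```

Run:
```python
from rig import bot, vision, workorder
import cv2
a=vision.capture("side")["color"][90:240,150:320,::-1];b=vision.capture("top")["color"][150:270,150:320,::-1]
cv2.imwrite("pics/s2.png",cv2.resize(cv2.vconcat([a,b]),None,fx=2.2,fy=2.2,interpolation=2))
```

```text
(no output)
```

View pics/s2.png

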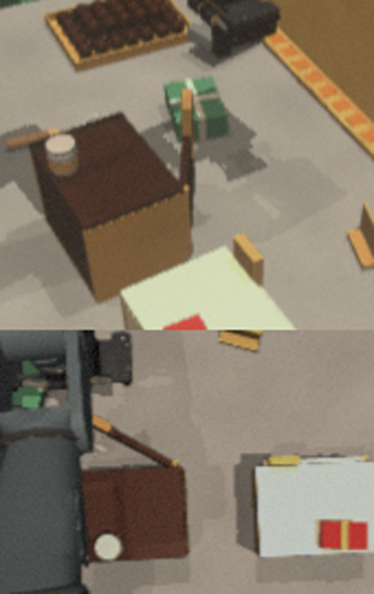

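The door stands ajar at about 0.55 rad, with its plate at (102,423) in the lower top view. I'll plan the path behind the plate.

Run:
```python
from h import *
p=np.load('cab.npy')
a=cab(p,[.114,.057,.236])[0];print(rel(a,184.2))
P=lambda th,g=0:np.array([.079,-.086])+.14*np.array([np.sin(th),np.cos(th)])-np.array([np.cos(th),-np.sin(th)])*(.006+g+.0095*np.cos(th)+.015*np.sin(th))
for th in(.55,.7,.85,1.,1.15,1.3,1.4,1.5,1.55):
    d=P(th)-[.114,.057];print(th,(-d[0]).round(4),d[1].round(4))
```

```text
(array([0.1118, 0.0027, 0.001 ]), array([-0.03, -0.27,  0.03]))
0.55 -0.0195 -0.0122
0.7 -0.0377 -0.0212
0.85 -0.0546 -0.0329
1.0 -0.07 -0.0474
1.15 -0.0832 -0.0643
1.3 -0.0937 -0.0834
1.4 -0.0992 -0.0971
1.5 -0.1031 -0.1115
1.55 -0.1045 -0.1189
```

{"name": "nudge_tcp", "arguments": {"moves": [0.05, 0.003, 0, 0, 0, 0, 0, 0.1, 0.003, 0, 0, 0, 0, 0, 0.112, 0.003, 0, 0, 0, 0, 0, 0.112, 0.003, 0, 0, 0, 0, 0, 0.112, 0.003, 0.04, 0, 0, 0, 0, 0.112, 0.003, 0.068, 0, 0, 0, 0, 0.112, 0.003, 0.068, 0, 0, 0, 0, 0.112, 0.003, 0.068, 0, 0, 0, 0]}}

```text
time_s: 6.4
position: [0.5467, 0.2057, 0.1703]
tcp_rot: [[-0.997, -0.073, 0.0], [-0.073, 0.997, -0.0], [-0.0, -0.0, -1.0]]
force: [0.3, 0.1, 0.2]
opening: 0.003
grasp_force: 0.0
```

{"name": "nudge_tcp", "arguments": {"moves": [-0.01, -0.006, 0, 0, 0, 0, 0, -0.02, -0.012, 0, 0, 0, 0, 0, -0.029, -0.017, 0, 0, 0, 0, 0, -0.038, -0.021, 0, 0, 0, 0, 0, -0.046, -0.027, 0, 0, 0, 0, 0, -0.046, -0.027, 0, 0, 0, 0, 0]}}

```text
time_s: 7.0
position: [0.5949, 0.1812, 0.1708]
tcp_rot: [[-0.997, -0.072, 0.002], [-0.072, 0.997, -0.0], [-0.002, -0.0, -1.0]]
force: [0.5, -0.2, -0.1]
opening: 0.002
grasp_force: 0.0
```

```bash
python3 -c "
from h import *
p=np.load('cab.npy')
print(rel(cab(p,[.114,.057,.168])[0]))"
```

```text
(array([0.0494, 0.0276, 0.0027]), array([0., 0., 0.]))
```

{"name": "nudge_tcp", "arguments": {"moves": [-0.008, -0.006, 0, 0, 0, 0, 0, -0.016, -0.013, 0, 0, 0, 0, 0, -0.023, -0.02, 0, 0, 0, 0, 0, -0.03, -0.028, 0, 0, 0, 0, 0, -0.036, -0.037, 0, 0, 0, 0, 0, -0.036, -0.037, 0, 0, 0, 0, 0]}}

```text
time_s: 7.6
position: [0.6333, 0.1463, 0.1706]
tcp_rot: [[-0.997, -0.072, 0.002], [-0.072, 0.997, -0.001], [-0.002, -0.001, -1.0]]
force: [-0.2, 0.0, 0.5]
opening: 0.005
grasp_force: 0.0
```

Run:
```python
from rig import bot, vision, workorder
import cv2
a=vision.capture("side")["color"][90:240,150:320,::-1];b=vision.capture("top")["color"][150:270,150:320,::-1]
cv2.imwrite("pics/s3.png",cv2.resize(cv2.vconcat([a,b]),None,fx=2.2,fy=2.2,interpolation=2))
```

```text
(no output)
```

View pics/s3.png

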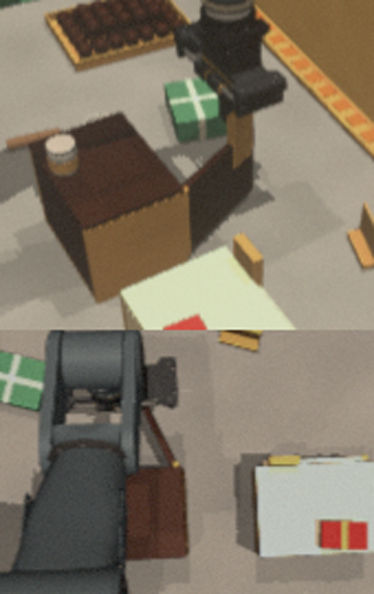

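The door follows the finger and is now at about 1.1 rad, with the hinge at (176,464) and the door running up to (145,410) in the top view. I'll push on to about 1.52 rad, then back off.

{"name": "nudge_tcp", "arguments": {"moves": [-0.006, -0.01, 0, 0, 0, 0, 0, -0.01, -0.019, 0, 0, 0, 0, 0, -0.013, -0.026, 0, 0, 0, 0, 0, -0.016, -0.033, 0, 0, 0, 0, 0, -0.018, -0.04, 0, 0, 0, 0, 0, -0.02, -0.046, 0, 0, 0, 0, 0, -0.021, -0.052, 0, 0, 0, 0, 0, -0.021, -0.052, 0, 0, 0, 0, 0, -0.021, -0.052, 0, 0, 0, 0, 0]}}

```text
time_s: 8.6
position: [0.6569, 0.0972, 0.1707]
tcp_rot: [[-0.997, -0.073, 0.001], [-0.073, 0.997, -0.0], [-0.001, -0.0, -1.0]]
force: [0.5, 0.5, -0.5]
opening: 0.005
grasp_force: 0.0
```

{"name": "nudge_tcp", "arguments": {"moves": [0, 0.02, 0, 0, 0, 0, 0, 0, 0.05, 0, 0, 0, 0, 0, 0, 0.08, 0, 0, 0, 0, 0, 0, 0.1, -0.04, 0, 0, 0, 0, 0, 0.14, -0.08, 0, 0, 0, 0, 0, 0.18, -0.1, 0, 0, 0, 0, 0, 0.22, -0.1, 0, 0, 0, 0, 0, 0.22, -0.1, 0, 0, 0, 0, 0, 0.22, -0.1, 0, 0, 0, 0, 0, 0.22, -0.1, 0, 0, 0, 0]}}

```text
time_s: 9.6
position: [0.64, 0.3161, 0.2698]
tcp_rot: [[-0.997, -0.073, -0.001], [-0.073, 0.997, -0.001], [0.001, -0.001, -1.0]]
force: [-0.4, -1.2, 0.0]
opening: 0.003
grasp_force: 0.0
```

Run:
```python
from rig import bot, vision, workorder
import cv2
a=vision.capture("side")["color"][90:240,150:320,::-1];b=vision.capture("top")["color"][150:270,150:320,::-1]
cv2.imwrite("pics/s4.png",cv2.resize(cv2.vconcat([a,b]),None,fx=2.2,fy=2.2,interpolation=2))
```

```text
(no output)
```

View pics/s4.png

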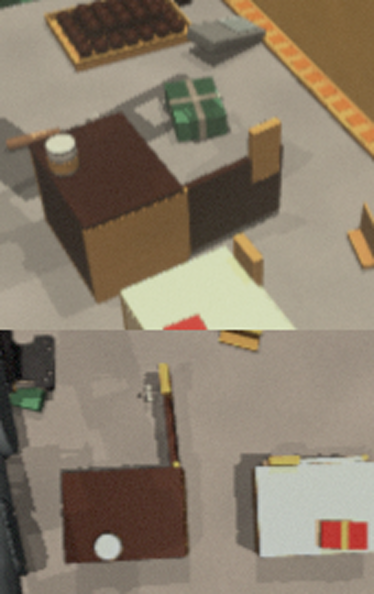

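The door stands nearly square: in the top view the hinge is at (176,464) and the plate at (164,377). The cream door is still shut, nothing else has moved, and the arm is clear.

```bash
python3 -c "
from rig import bot, vision, workorder
print(workorder.hand_in())"
```

```text
the job is handed in; nothing more can be done
None
```

The brown cabinet's door was pressed, sprang ajar and was pushed to nearly square; the last picture shows the cream cabinet still shut and everything else in place, and the job is handed in (no verdict was printed).

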